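# Turn a circuit board over at the step of the inspection fixture

## Task

The framed circuit board lies on the bench solder side up. Without picking it up, push it against the step of the aluminium fixture so that it tips up on its edge there and flips over onto the blue pad, component side up, then push it along the pad until it sits flush and square against the yellow stop, wholly on the pad. The board must never be lifted clear or carried, and the reel, the bottle and the spool stay where they are.

Things in the scene. Friction and masses are not known exactly. Their poses are not given: they have to be found in the camera images.
- board: Green circuit board in a black frame: rigid plate 80 (x) x 100 (y) x 8 mm (z), 70 to 120 g; frame 7 mm wide, the green 2.5 mm below it on both faces. Origin at the plate's centre. Starts flat on the bench, solder side (+z) up, components (-z) hidden below, +x edge facing the step, askew up to 0.3 rad, up to 90 mm short of the step. At the end z must point down.
- board_lead (a point): Middle of the board's +x edge face (100 mm long), mid-thickness, 40 mm from its centre: meets the step first. With it against the step and the other edge raised, the board pivots about the step's foot; pushed past upright it falls onto the pad by itself, this edge staying within about 30 mm of the step.
- board_trail (a point): Middle of the board's -x edge face (100 mm long), mid-thickness, 40 mm from its centre: the edge away from the step at the start, nearest the yellow stop after the flip. The edge face is flat and upright; a fingertip pressed against it with some 5 N towards the step grips it by friction well enough to raise it.
- fixture: Fixed aluminium block with a blue pad on top, 180 mm wide (y). Origin: foot of its step, on the bench, mid-width. +x is level, the push direction, from the open bench to the stop. Step: upright face 14 mm high at x = 0. Pad top 14 mm above the bench, x = 0 to 130 mm, then the yellow stop.
- fixture_stop (a point): Foot of the yellow stop's near face, on the pad top, at mid-width: 130 mm from the step along the fixture's x, 14 mm above the bench. The stop rises 12 mm above the pad, is 12 mm thick and as wide as the fixture.
- reel: Bystander: blue and white component reel lying flat, 90 mm in diameter, 12 mm thick. Origin at the centre of its underside.
- flask: Bystander: small white bottle with a red cap, standing, 40 mm in diameter, 85 mm tall. Origin at the centre of its underside.
- spool: Bystander: grey metal solder spool standing on its flange, 52 mm in diameter, 44 mm tall. Origin at the centre of its underside.
Things that resemble listed ones, but are neither listed nor needed, are in the scene too. Of the things that look like the board, take the one that is farthest from the robot's base at the start. Leave any orange look-alike of the fixture alone.

How it is judged:
On the way, in this order (a step that is already met when the one before it is completed fails the run):
1. the board stands tipped up at the step, its leading edge still down there (angle between board's own z axis and vertical between 0.7 and 1.9 rad and x of board_lead in the frame of fixture between -0.03 and 0.02 m and height (world z) of board_lead below 0.03 m), for 0.04 s.
2. the board lies turned over on the pad (angle between board's own z axis and vertical above 2.95 rad and x of board in the frame of fixture above 0.01 m and height (world z) of board below 0.024 m), for 0.1 s.
At the end, for the whole second after the job is handed in: The board lies at rest flat on the pad, component side up (within 0.1 rad), its leading 100 mm edge within 3 mm of the yellow stop and square to it within 0.05 rad, its centre within 42 mm of the fixture's centre line (angle between board's own z axis and vertical above 3.04 rad and height (world z) of board between 0.015 and 0.021 m and x of board_trail in the frame of fixture_stop between -0.003 and 0.003 m and angle between the x axis of board and the x axis of fixture, either way round below 0.05 rad and y of board in the frame of fixture between -0.042 and 0.042 m and linear speed of board below 0.02 m/s); the robot touches nothing.
It fails at once if the board is lifted clear: both its 100 mm edges more than 30 mm above the bench, or its centre more than 70 mm (height (world z) of each of board_lead, board_trail above 0.03 m or height (world z) of board above 0.07 m).
It fails at once if a bystander is moved by more than 15 mm (distance of any of reel, flask, spool from where it was at the start of the episode above 0.015 m).
It also fails if it takes over 58 s, if anything falls off the work surface, if the arm or the gripper's body presses on something with over 40 N, if the wrist force passes 120 N, or if a joint passes its speed limit or range.

## Robot

A 6-joint arm with a two-finger parallel gripper is mounted at the origin on the work surface. World frame = base frame: x ahead of the robot, y to its left, z up, the work surface at z = 0. Lengths are in m, angles in rad, forces in N, time in s.
With the tool pointing down it reaches from about 0.225 to 0.875 m from the base axis. Payload 3.4 kg.
Tool frame: the origin (TCP) lies at the very end of the fingers, on their centre line; the grasp point (between the pads) lies manip.hold_point_z behind it (manip.hold_point_z is the distance from the TCP to the grasp point, in m); x points along the fingers, y is the direction in which the jaws open and shut, and the axes are right-handed (so a half turn about x gives the same grasp; the last joint's range is limited). The gripper opens to 85 mm and grips with 20 to 120 N. Pads are 22 mm wide; open, the fingers measure 114 mm over their backs; the gripper's body (76 mm by 85 mm) begins 54 mm behind the grasp point. The pads swing forward as they close: fully open they stand 13 mm farther back than shut.
Start: joints at [1.017, 0.276, 1.505, -0, 1.361, -0.121], TCP at [0.241, 0.522, 0.231] pointing down, gripper open.
Joint ranges: [-2.89, 2.89], [-0.75, 2.08], [0.22, 2.7], [-1.18, 4.32], [0.11, 2.71], [-2.7, 2.7]. Speed limits (rad/s): [2.57, 2.57, 3.14, 3.14, 3.14, 3.14].

## Interface

Orientations are given as a unit quaternion [w, x, y, z].
In Python, from rig import manip gives the robot as it stands.
- The arm moves only by the tool step_arm, never from a script. Its argument "targets" is a list of rows, each a list of 2 entries, a list of its own where there are three numbers: the shift along the tool's x, y, z in mm, then the turn about the tool's x in degrees. A call has 1 to 20 rows; each row is the pose to reach, as a shift and turn from the pose commanded when the call began, along the tool's axes at that moment; what a row does not reach only later rows make up. A row lasts 1/10 s, in which the tool goes at most 50 mm and 8.59 degrees, less where a joint would pass 70% of its speed; a pose out of reach is approached as far as the arm can. A call with a gripper value outside its range is refused whole. "grip" is the closure, from 0 (fully open) to 1 (shut), set as the call begins (left out, the last holds). The fingers move at their own pace and stop on an object; "grip_force" is the grip in N (left out, the last holds). Time passes only in rows, so rows that repeat a pose let the fingers close. It gives the time, the measured TCP pose, the force and the opening at its end, in the units of the state.
- manip.get_state(): the state, without advancing time (a new reading comes with each control period).
- manip.get_image(name): name is "scene" or "top" or "wrist"; returns a dict with "image" (420x560x3 uint8, red, green, blue), "fx", "fy", "cx", "cy" (pixels), "pose" (4x4, takes a point from camera to world coordinates). Camera axes: x right, y down, z forward; pixel columns grow to the right and rows downward; lengths in m; the calibration is good to about 2 mm. A picture is of the moment at which its call begins. There is no depth.
- manip.sign_off(): hands the job in, once; it reports no verdict.
Trained networks look in a picture, given as the dict that the camera call returned (one of the last four; its "shot" number tells which), for a name from the list of things; names that differ only in an ending like _2 or _b are one class to them, and where a whole thing is asked for, a point or a joint stands for the part that bears it (a point fixed in the world has none). Each returns a list of dicts, best first, with "confidence" (0 to 1); they miss things now and then, are a little off and sometimes report something else, mostly with a low value. They report only what shows in the picture. A call takes as long as a camera call. They do not tell look-alikes from the thing itself.
- manip.search_frame(picture, thing): "xyz" ([x, y, z] in m, in world coordinates, good to about 4 mm: the middle of the surface that is visible of it).
- manip.regions_of(picture, thing): "region" (420x560 bool, what is visible of it).
The state is a dict: "clock": time; "qpos": joint angles; "qd": joint speeds; "effort": joint torques, N m; "position": TCP position; "ee_rot": TCP orientation; "contact_force": force on the tool from outside, world axes, zero at the start; "moment": the same for the moment, N m; "width": finger opening in m.
Only numpy, scipy, OpenCV 4.12 (cv2) and the standard library are available. Lean on these libraries where they do the work, as an engineer would, in place of code of your own. Each camera call takes 0.05 s, during which the arm holds its last target.

## Working session

There is one attempt and no reset: what is moved stays moved. The work goes in short steps, Python scripts to look and compute and a tool call to move; the robot and the scene stay as the last step left them, time stands still between calls to the robot, and variables do not carry over. Pictures are saved under pics/ and viewed, and the job is handed in when it is done.

Besides the shell and the picture viewer there is one more tool, called after "Request:" as name(argument=value, ...) on one line, values as JSON. step_arm: Moves the arm, as the interface text tells. Its arguments: {"type":"object","properties":{"targets":{"type":"array"},"grip":{"type":"number"},"grip_force":{"type":"number"}},"required":["targets"]}

```bash
ls; mkdir -p pics; python3 - <<'E'
from rig import manip
import cv2,numpy as np
print(manip.get_state())
for n in ["scene","top","wrist"]:
    p=manip.get_image(n)
    cv2.imwrite(f"pics/{n}0.png",p["image"][:,:,::-1])
    print(n,p["fx"],p["cx"],p["cy"],np.round(p["pose"],4).tolist(),p["shot"])
    if n=="top": np.save("top0.npy",p["image"])
    for t in ["board","fixture","reel","flask","spool","board_lead","board_trail","fixture_stop"]:
        print(t,[(np.round(d["xyz"],3).tolist(),round(d["confidence"],2)) for d in manip.search_frame(p,t)])
print(manip.hold_point_z)
E
```

```text
pics
{'clock': 0.0, 'qpos': array([ 1.01700157e+00,  2.76602794e-01,  1.50613848e+00, -2.31419611e-05,
        1.36070784e+00, -1.21007308e-01]), 'qd': array([-0.00066973,  0.00013013,  0.00017579,  0.00059415,  0.00147967,
       -0.00043913]), 'effort': array([ 8.63032401e-04, -4.16776657e+01, -2.45801854e+01, -1.56099209e-04,
        1.11146359e-02, -1.64883693e-05]), 'position': array([0.24088971, 0.52151962, 0.23043314]), 'ee_rot': array([ 0.69040605,  0.15119835,  0.69082551, -0.15244235]), 'contact_force': array([ 0.55801945, -0.30897151, -0.95387751]), 'moment': array([-0.00253573, -0.01148109,  0.02469581]), 'width': 0.08546455592031821}
scene 385.21955019262566 273.9331870740839 203.5960306485653 [[0.602, 0.4717, -0.6443, 1.0132], [0.7984, -0.3435, 0.4945, -0.229], [0.0119, -0.8121, -0.5834, 0.4537], [0.0, 0.0, 0.0, 1.0]] 1
board [([0.551, 0.066, 0.005], 0.89), ([0.386, -0.004, 0.009], 0.76), ([0.4, 0.182, 0.004], 0.71)]
fixture [([0.747, 0.306, 0.017], 0.98), ([0.628, -0.079, 0.012], 0.89)]
reel [([0.718, 0.102, 0.012], 0.87)]
flask [([0.48, -0.089, 0.042], 0.94)]
spool [(
[... 755 characters left out ...]
pool [([0.751, -0.049, 0.047], 0.95)]
board_lead [([0.399, 0.188, 0.008], 0.93), ([0.549, 0.068, 0.006], 0.64), ([0.381, -0.0, 0.006], 0.63)]
board_trail [([0.379, -0.004, 0.006], 0.89), ([0.547, 0.071, 0.004], 0.76), ([0.402, 0.184, 0.008], 0.74)]
fixture_stop [([0.607, -0.072, 0.015], 0.76), ([0.73, 0.316, 0.013], 0.76)]
wrist 344.04527570332505 282.1443242980502 213.24356561962603 [[0.4184, 0.8676, 0.2689, 0.1741], [0.9083, -0.3997, -0.1237, 0.5545], [0.0002, 0.296, -0.9552, 0.3748], [0.0, 0.0, 0.0, 1.0]] 3
board [([0.424, 0.158, 0.012], 0.61)]
fixture []
reel []
flask []
spool []
board_lead [([0.423, 0.153, 0.011], 0.41)]
board_trail [([0.425, 0.158, 0.007], 0.54)]
fixture_stop []
0.0187
```

View pics/top0.png

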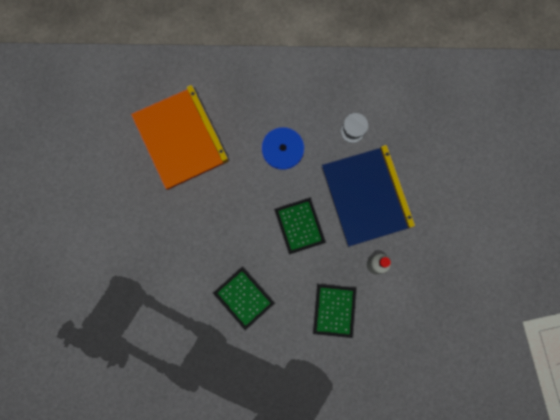

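View pics/scene0.png

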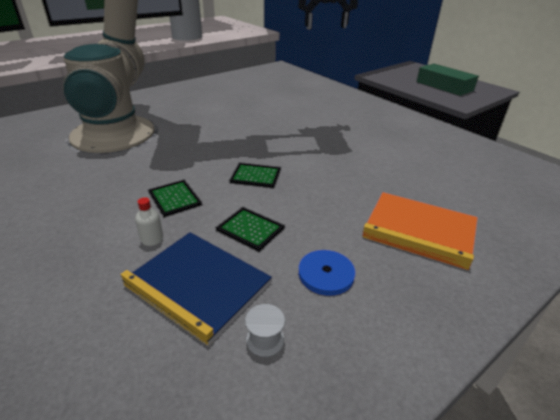

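The top view shows three boards: (300,226), (244,298) and (335,310). By world position, the one at (300,226), about (0.552,0.066), is farthest from the base, so I'll use it. The blue fixture is at (368,195) with its yellow stop on the right, and the orange look-alike is at (180,137). The reel is at (283,148), the bottle at (381,263) and the spool at (355,126).

```bash
cat > h.py <<'E'
import numpy as np,cv2
from rig import manip
def ray(p,uv):
    d=np.array([(uv[0]-p["cx"])/p["fx"],(uv[1]-p["cy"])/p["fy"],1.0])
    return p["pose"][:3,3],p["pose"][:3,:3]@d
def toplane(p,uv,z):
    o,d=ray(p,uv); return (o+d*(z-o[2])/d[2])[:3]
def proj(p,X):
    X=np.atleast_2d(X); c=(X-p["pose"][:3,3])@p["pose"][:3,:3]
    return np.c_[p["fx"]*c[:,0]/c[:,2]+p["cx"],p["fy"]*c[:,1]/c[:,2]+p["cy"]]
def rect(pts):
    r=cv2.minAreaRect((pts[:,:2]*1000).astype(np.float32)); return r, cv2.boxPoints(r)
E
python3 - <<'E'
from h import *
for n in ["top","scene"]:
    p=manip.get_image(n)
    im=p["image"]; cv2.imwrite(f"pics/{n}1.png",im[:,:,::-1])
    hsv=cv2.cvtColor(im,cv2.COLOR_RGB2HSV)
    for t,c in [("board",(0.552,0.066,.006)),("fixture",(0.61,-0.077,.014))]:
        for d in manip.regions_of(p,t):
            m=d["region"].astype(np.uint8); ys,xs=np.nonzero(m)
            z=0.008 if t=="board" else .014
            w=toplane(p,(xs.mean(),ys.mean()),z)
            if np.hypot(*(w[:2]-c[:2]))>.05: continue
            C=max(cv2.findContours(m,0,cv2.CHAIN_APPROX_NONE)[0],key=len)[:,0]
            P=np.array([toplane(p,u,z) for u in C]); r,b=rect(P)
            print(n,t,round(d["confidence"],2),"mask rect",r,b.round(0).tolist())
    # colour masks
    for nm,lo,hi,c,z in [("green",(45,90,40),(75,255,255),(0.552,0.066),.0055),("blue",(105,80,40),(125,255,130),(0.61,-0.077),.014),("yellow",(18,120,80),(32,255,255),(0.63,-0.13),.026)]:
        m=cv2.morphologyEx(cv2.inRange(hsv,lo,hi),cv2.MORPH_CLOSE,np.ones((5,5)))
        for C in cv2.findContours(m,0,cv2.CHAIN_APPROX_NONE)[0]:
            if cv2.contourArea(C)<150: continue
            C=C[:,0];w=toplane(p,C.mean(0),z)
            if np.hypot(*(w[:2]-c))>.07: continue
            P=np.array([toplane(p,u,z) for u in C]); r,b=rect(P)
            print(n,nm,[np.round(x,1) for x in r],b.round(0).tolist())
p=manip.get_image("top")
im=cv2.resize(p["image"][120:290,250:430],None,fx=3.3,fy=3.3,interpolation=cv2.INTER_CUBIC);cv2.imwrite("pics/crop1.png",im[:,:,::-1])
p=manip.get_image("scene")
im=cv2.resize(p["image"][150:370,100:370],None,fx=2.7,fy=2.7,interpolation=cv2.INTER_CUBIC);cv2.imwrite("pics/crop2.png",im[:,:,::-1])
E
```

```text
top board 0.79 mask rect ((549.8009033203125, 69.93219757080078), (101.5267333984375, 80.62769317626953), 17.991235733032227) [[489.0, 93.0], [514.0, 16.0], [611.0, 47.0], [586.0, 124.0]]
top fixture 0.78 mask rect ((613.228271484375, -72.42921447753906), (183.20457458496094, 151.1232452392578), 17.301132202148438) [[503.0, -28.0], [548.0, -172.0], [723.0, -117.0], [678.0, 27.0]]
top green [array([549.7,  69.1]), array([88.1, 68.4]), np.float64(18.0)] [[497.0, 88.0], [518.0, 23.0], [602.0, 50.0], [581.0, 115.0]]
top blue [array([610. , -65.2]), array([180. , 130.1]), np.float64(17.0)] [[505.0, -29.0], [543.0, -154.0], [715.0, -101.0], [677.0, 23.0]]
top yellow [array([ 630.5, -133.1]), array([180.8,  13.9]), np.float64(16.9)] [[542.0, -153.0], [546.0, -166.0], [719.0, -113.0], [715.0, -100.0]]
scene board 0.9 mask rect ((553.1819458007812, 69.17974090576172), (104.92615509033203, 87.31098175048828), 17.968345642089844) [[490.0, 95.0], [517.0, 11.0], [617.0, 44.0], [590.0, 127.0]]
scene fixture 0.64 mask rect ((612.404296875, -72.32599639892578), (198.68527221679688, 148.37576293945312), 17.076515197753906) [[496.0, -31.0], [539.0, -172.0], [729.0, -114.0], [686.0, 28.0]]
scene green [array([549.5,  72. ]), array([87.6, 68.1]), np.float64(18.1)] [[497.0, 91.0], [518.0, 26.0], [602.0, 53.0], [581.0, 118.0]]
scene blue [array([612.5, -63. ]), array([180.1, 127.7]), np.float64(16.9)] [[508.0, -28.0], [545.0, -150.0], [717.0, -98.0], [680.0, 24.0]]
scene yellow [array([ 638.4, -135.1]), array([187.7,  21.8]), np.float64(17.2)] [[546.0, -152.0], [552.0, -173.0], [731.0, -118.0], [725.0, -97.0]]
```

View pics/crop1.png

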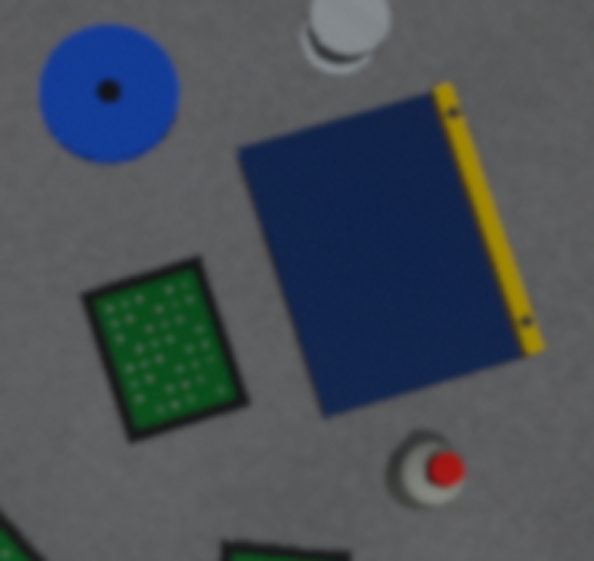

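View pics/crop2.png

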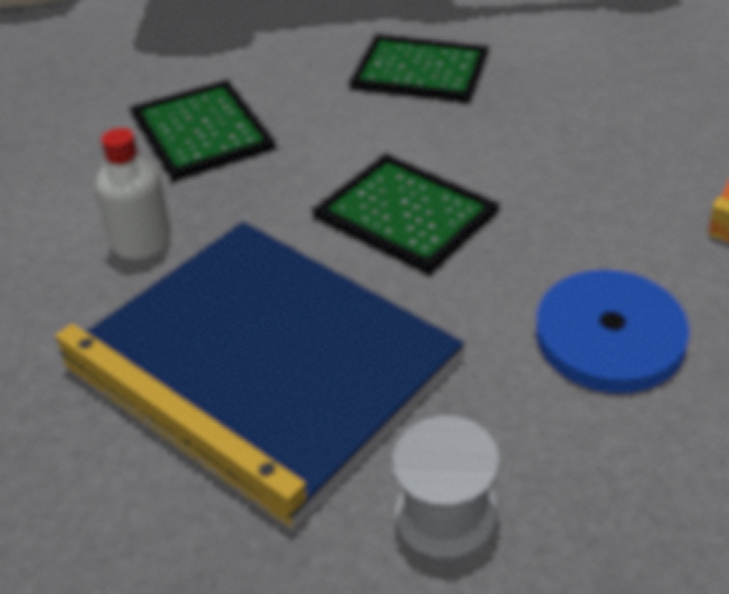

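The crop confirms the choice: the target board (crop 165,350) lies almost parallel to the step of the blue fixture. Next I'll work out the fixture frame and the approach.

```bash
cat >> h.py <<'E'
from scipy.spatial.transform import Rotation as R
O=np.array([.5925,-.0025,0]); A=np.deg2rad(17.0)
FX=np.array([np.sin(A),-np.cos(A),0]); FY=np.array([np.cos(A),np.sin(A),0]); FZ=np.array([0,0,1.])
def fix(P): d=np.asarray(P)-O; return np.array([d@FX,d@FY,d@FZ])*1000
def world(f): f=np.asarray(f)/1000; return O+f[0]*FX+f[1]*FY+f[2]*FZ
def st():
    s=manip.get_state(); r=R.from_quat(np.roll(s["ee_rot"],-1)).as_matrix(); return s,r
def show():
    s,r=st(); F=s["contact_force"]
    print("t",round(s["clock"],2),"fixpos",fix(s["position"]).round(1),"F fix",[round(float(F@a),2) for a in (FX,FY,FZ)],"w",round(s["width"],4))
    print("toolaxes in fix x,y,z:",[[round(float(r[:,i]@a),3) for a in (FX,FY,FZ)] for i in range(3)])
E
python3 - <<'E'
from h import *
show(); s,r=st()
print("board fix",fix([.5496,.0705,0]))
tgt=world([-150,-20,60]); d=(tgt-s["position"])*1000
print("shift tool",(r.T@d).round(1))
y=r[:,1]; ang=np.degrees(np.arctan2(y[1],y[0])); print("tool y world ang",ang, "need 17 or -163; turn about tool x (down) = -(delta)")
E
```

```text
t 1.75 fixpos [-604.3 -182.6  231.3] F fix [0.17, 0.25, 0.45] w 0.0855
toolaxes in fix x,y,z: [[-0.0, 0.0, -1.0], [-0.745, 0.667, 0.0], [0.667, 0.745, 0.0]]
board fix [-82.35299332 -19.68233959   0.        ]
shift tool [ 171.3 -230.3  424. ]
tool y world ang 65.20165325994819 need 17 or -163; turn about tool x (down) = -(delta)
```

Request:
step_arm(targets=[[[0, -20, 36], 4], [[0, -60, 110], 12], [[0, -95, 175], 20], [[0, -130, 240], 28], [[10, -165, 305], 36], [[30, -195, 360], 43], [[60, -220, 405], 48], [[100, -230, 424], 48.2], [[140, -230.3, 424], 48.2], [[165, -230.3, 424], 48.2], [[171.3, -230.3, 424], 48.2], [[171.3, -230.3, 424], 48.2]], grip=0.5)

```text
clock: 2.95
position: [0.5281, 0.1324, 0.0558]
ee_rot: [0.566, 0.419, 0.57, -0.423]
contact_force: [-0.2, 0.5, -0.8]
width: 0.0427
```

```bash
python3 - <<'E'
from h import *
show()
for n in ["wrist","scene"]:
    p=manip.get_image(n); cv2.imwrite(f"pics/{n}2.png",p["image"][:,:,::-1])
E
```

```text
t 2.95 fixpos [-147.8  -22.1   55.8] F fix [-0.51, -0.05, -0.8] w 0.0427
toolaxes in fix x,y,z: [[-0.001, -0.007, -1.0], [0.003, 1.0, -0.007], [1.0, -0.003, -0.001]]
```

View pics/wrist2.png

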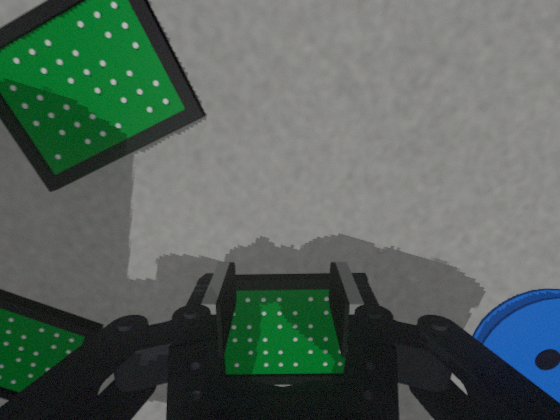

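View pics/scene2.png

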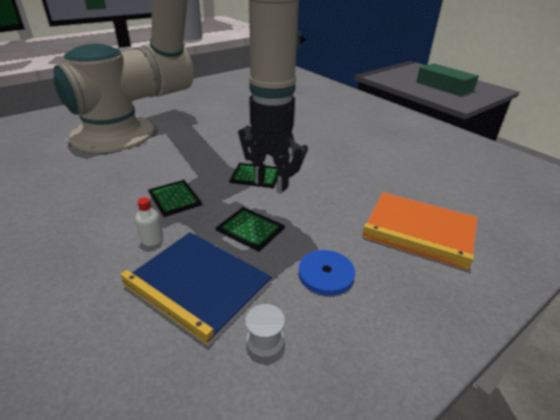

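The wrist view shows the target board at (285,320), centred ahead of the half-open fingers. The bench is clear below the fingertips. I'll lower and touch the bench to find the tip height.

Request:
step_arm(targets=[[[20, 0, 0], 0], [[40, 0, 0], 0], [[50, 0, 0], 0], [[52, 0, 0], 0], [[52, 0, 0], 0], [[52, 0, 0], 0]])

```text
clock: 3.65
position: [0.5304, 0.1357, 0.0093]
ee_rot: [0.569, 0.421, 0.568, -0.42]
contact_force: [0.7, 0.2, -0.3]
width: 0.0426
```

```bash
python3 -c "
from h import *
show()"
```

```text
t 3.65 fixpos [-150.3  -19.     9.3] F fix [-0.03, 0.75, -0.31] w 0.0426
toolaxes in fix x,y,z: [[0.0, 0.002, -1.0], [-0.001, 1.0, 0.002], [1.0, 0.001, 0.0]]
```

Request:
step_arm(targets=[[[1, 0, 0], 0], [[2, 0, 0], 0], [[3, 0, 0], 0], [[4, 0, 0], 0], [[4, 0, 0], 0], [[4, 0, 0], 0]])

```text
clock: 4.25
position: [0.5295, 0.1351, 0.0039]
ee_rot: [0.568, 0.421, 0.568, -0.421]
contact_force: [-0.2, -0.4, -0.8]
width: 0.0425
```

Request:
step_arm(targets=[[[1, 0, 0], 0], [[2, 0, 0], 0], [[2, 0, 0], 0], [[2, 0, 0], 0]])

```text
clock: 4.65
position: [0.5295, 0.1351, 0.002]
ee_rot: [0.568, 0.421, 0.568, -0.421]
contact_force: [0.4, -0.3, -0.8]
width: 0.0425
```

Request:
step_arm(targets=[[[1, 0, 0], 0], [[2, 0, 0], 0], [[2, 0, 0], 0], [[2, 0, 0], 0]])

```text
clock: 5.05
position: [0.5294, 0.1351, -0.0]
ee_rot: [0.568, 0.421, 0.568, -0.421]
contact_force: [-0.1, -0.1, 1.9]
width: 0.0425
```

Request:
step_arm(targets=[[[1, 0, 0], 0], [[1, 0, 0], 0], [[1, 0, 0], 0]])

```text
clock: 5.35
position: [0.5295, 0.1351, -0.001]
ee_rot: [0.568, 0.421, 0.568, -0.421]
contact_force: [-0.7, 0.7, 0.6]
width: 0.0424
```

```bash
python3 -c "
from h import *
show()"
```

```text
t 5.35 fixpos [-150.  -20.   -1.] F fix [-0.89, -0.48, 0.65] w 0.0424
toolaxes in fix x,y,z: [[-0.0, -0.0, -1.0], [-0.0, 1.0, -0.0], [1.0, 0.0, -0.0]]
```

Request:
step_arm(targets=[[[1, 0, 0], 0], [[2, 0, 0], 0], [[2, 0, 0], 0]])

```text
clock: 5.65
position: [0.5297, 0.1352, -0.0019]
ee_rot: [0.569, 0.421, 0.568, -0.42]
contact_force: [-1.3, -0.3, 8.9]
width: 0.0425
```

Request:
step_arm(targets=[[[1, 0, 0], 0], [[1, 0, 0], 0], [[1, 0, 0], 0]])

```text
clock: 5.95
position: [0.5297, 0.1351, -0.0019]
ee_rot: [0.569, 0.421, 0.568, -0.42]
contact_force: [-3.7, 0.2, 16.4]
width: 0.0428
```

Request:
step_arm(targets=[[[1, 0, 0], 0], [[1, 0, 0], 0], [[1, 0, 0], 0]])

```text
clock: 6.25
position: [0.5297, 0.1352, -0.0019]
ee_rot: [0.569, 0.421, 0.568, -0.42]
contact_force: [-4.7, -1.2, 22.6]
width: 0.0429
```

The tip touches at TCP z = −1.9 mm, and the arm's stiffness is about 7 N/mm. I'll raise to mid-edge height and push towards the step.

Request:
step_arm(targets=[[[-4, 0, 0], 0], [[-7, 0, 0], 0], [[-7, 0, 4], 0], [[-7, 0, 8], 0], [[-7, 0, 12], 0], [[-7, 0, 15], 0], [[-7, 0, 18], 0], [[-7, 0, 21], 0], [[-7, 0, 24], 0], [[-7, 0, 28], 0], [[-7, 0, 32], 0], [[-7, 0, 36], 0], [[-7, 0, 40], 0], [[-7, 0, 44], 0], [[-7, 0, 48], 0], [[-7, 0, 50], 0], [[-7, 0, 50], 0]])

```text
clock: 7.95
position: [0.5443, 0.087, 0.0021]
ee_rot: [0.568, 0.421, 0.568, -0.421]
contact_force: [0.8, 0.1, -0.0]
width: 0.0429
```

```bash
python3 - <<'E'
from h import *
show()
for n in ["top","scene"]:
    p=manip.get_image(n); cv2.imwrite(f"pics/{n}3.png",p["image"][:,:,::-1])
    if n=="scene":
        im=cv2.resize(p["image"][110:330,130:400],None,fx=2.7,fy=2.7,interpolation=cv2.INTER_CUBIC);cv2.imwrite("pics/crop3.png",im[:,:,::-1])
    hsv=cv2.cvtColor(p["image"],cv2.COLOR_RGB2HSV)
    m=cv2.morphologyEx(cv2.inRange(hsv,(45,90,25),(75,255,255)),cv2.MORPH_CLOSE,np.ones((5,5)))
    for C in cv2.findContours(m,0,cv2.CHAIN_APPROX_NONE)[0]:
        if cv2.contourArea(C)<150: continue
        P=np.array([fix(toplane(p,u,.0055))/1000 for u in C[:,0]]); r,b=rect(P); print(n,[np.round(x,1) for x in r])
E
```

```text
t 7.95 fixpos [-99.6 -19.9   2.1] F fix [0.1, 0.79, -0.01] w 0.0429
toolaxes in fix x,y,z: [[0.0, 0.0, -1.0], [0.0, 1.0, 0.0], [1.0, -0.0, 0.0]]
top [array([-233.8, -127.9]), array([70. , 90.5]), np.float64(24.4)]
top [array([-47.2, -43.2]), array([43.6, 67.8]), np.float64(89.7)]
scene [array([-50.1, -19.9]), array([88.6, 69.3]), np.float64(89.2)]
scene [array([ -68.2, -206. ]), array([89.6, 70.1]), np.float64(66.9)]
scene [array([-1201.6,     9.1]), array([263.9, 235.4]), np.float64(73.3)]
scene [array([ -852.3, -2600. ]), array([969.6,  86.7]), np.float64(65.9)]
```

View pics/crop3.png

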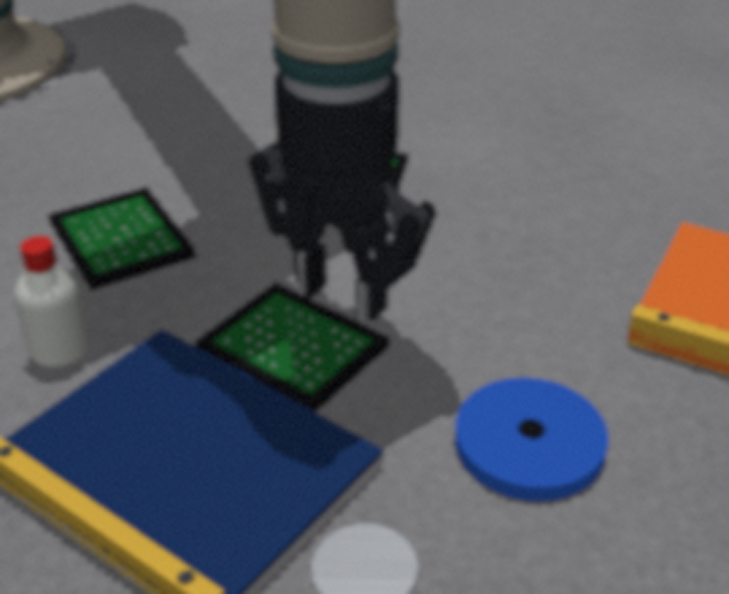

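The crop shows the board being pushed squarely. Its centre is at about x = −48 mm, leaving about 8 mm to the step. I'll advance until it makes contact.

Request:
step_arm(targets=[[[0, 0, 2], 0], [[0, 0, 4], 0], [[0, 0, 6], 0], [[0, 0, 7], 0], [[0, 0, 8], 0], [[0, 0, 8], 0]])

```text
clock: 8.65
position: [0.5466, 0.0795, 0.002]
ee_rot: [0.568, 0.421, 0.568, -0.421]
contact_force: [-1.2, -0.1, -0.5]
width: 0.0431
```

Request:
step_arm(targets=[[[0, 0, 1], 0], [[0, 0, 1], 0], [[0, 0, 1], 0]])

```text
clock: 8.95
position: [0.5468, 0.0788, 0.002]
ee_rot: [0.568, 0.421, 0.568, -0.421]
contact_force: [0.0, 1.0, 0.9]
width: 0.0428
```

Request:
step_arm(targets=[[[0, 0, 1], 0], [[0, 0, 1], 0], [[0, 0, 1], 0]])

```text
clock: 9.25
position: [0.5468, 0.0786, 0.002]
ee_rot: [0.568, 0.421, 0.569, -0.42]
contact_force: [-0.6, 5.0, 0.7]
width: 0.0428
```

```bash
python3 -c "
from h import *
show()"
```

```text
t 9.25 fixpos [-90.9 -20.    2. ] F fix [-4.99, 0.86, 0.75] w 0.0428
toolaxes in fix x,y,z: [[-0.001, 0.0, -1.0], [0.001, 1.0, 0.0], [1.0, -0.001, -0.001]]
```

Firm contact at the step: 5 N, with the trailing face at −80 mm. Now I'll compute the raising arc.

```bash
cat > arc.py <<'E'
import numpy as np,sys
# shifts relative to cmd(-90,2): tool z (fwd), tool x (down)
def sh(t,p): c,s=np.cos(np.radians(t)),np.sin(np.radians(t)); return -(80*s+4*c-4-p*s), -80*c-4*s+80+p*c-1.0
if __name__=="__main__":
    for t in np.arange(0,120,3): print(t,*[tuple(np.round(sh(t,p),1)) for p in (1.5,2.0)])
E
python3 arc.py
```

```text
0 (np.float64(-0.0), np.float64(0.5)) (np.float64(-0.0), np.float64(1.0))
3 (np.float64(-4.1), np.float64(0.4)) (np.float64(-4.1), np.float64(0.9))
6 (np.float64(-8.2), np.float64(0.5)) (np.float64(-8.1), np.float64(1.0))
9 (np.float64(-12.2), np.float64(0.8)) (np.float64(-12.2), np.float64(1.3))
12 (np.float64(-16.2), np.float64(1.4)) (np.float64(-16.1), np.float64(1.9))
15 (np.float64(-20.2), np.float64(2.1)) (np.float64(-20.1), np.float64(2.6))
18 (np.float64(-24.1), np.float64(3.1)) (np.float64(-23.9), np.float64(3.6))
21 (np.float64(-27.9), np.float64(4.3)) (np.float64(-27.7), np.float64(4.7))
24 (np.float64(-31.6), np.float64(5.7)) (np.float64(-31.4), np.float64(6.1))
27 (np.float64(-35.2), np.float64(7.2)) (np.float64(-35.0), np.float64(7.7))
30 (np.float64(-38.7), np.float64(9.0)) (np.float64(-38.5), np.float64(9.5))
33 (np.float64(-42.1), np.float64(11.0)) (np.float64(-41.8), np.float64(11.4))
36 (np.float64(-45.4), np.float64(13.1)) (np.float64(-45.1), np.float64(13.5))
39 (np.float64(-48.5), np.float64(15.5)) (np.float64(-48.2), np.float64(15.9))
42 (np.float64(-51.5), np.
[... 1339 characters left out ...]
 np.float64(79.1)) (np.float64(-73.7), np.float64(79.1))
96 (np.float64(-73.7), np.float64(83.2)) (np.float64(-73.2), np.float64(83.2))
99 (np.float64(-72.9), np.float64(87.3)) (np.float64(-72.4), np.float64(87.3))
102 (np.float64(-72.0), np.float64(91.4)) (np.float64(-71.5), np.float64(91.3))
105 (np.float64(-70.8), np.float64(95.5)) (np.float64(-70.3), np.float64(95.3))
108 (np.float64(-69.4), np.float64(99.5)) (np.float64(-68.9), np.float64(99.3))
111 (np.float64(-67.9), np.float64(103.4)) (np.float64(-67.4), np.float64(103.2))
114 (np.float64(-66.1), np.float64(107.3)) (np.float64(-65.6), np.float64(107.1))
117 (np.float64(-64.1), np.float64(111.1)) (np.float64(-63.7), np.float64(110.8))
```

Request:
step_arm(targets=[[[0, 0, 1], 0], [[-2, 0, 1], 0], [[-4.1, 0, 0.9], 0], [[-8.1, 0, 1], 0], [[-12.2, 0, 1.3], 0], [[-16.1, 0, 1.9], 0], [[-16.1, 0, 1.9], 0]])

```text
clock: 9.95
position: [0.5473, 0.077, 0.0185]
ee_rot: [0.568, 0.421, 0.569, -0.42]
contact_force: [-1.7, 6.1, 0.8]
width: 0.0425
```

```bash
python3 - <<'E'
from h import *
show()
p=manip.get_image("scene")
im=cv2.resize(p["image"][110:330,130:400],None,fx=2.7,fy=2.7,interpolation=cv2.INTER_CUBIC);cv2.imwrite("pics/crop4.png",im[:,:,::-1])
E
```

```text
t 9.95 fixpos [-89.2 -20.   18.5] F fix [-6.3, 0.19, 0.8] w 0.0425
toolaxes in fix x,y,z: [[-0.002, 0.0, -1.0], [0.001, 1.0, 0.0], [1.0, -0.001, -0.002]]
```

View pics/crop4.png

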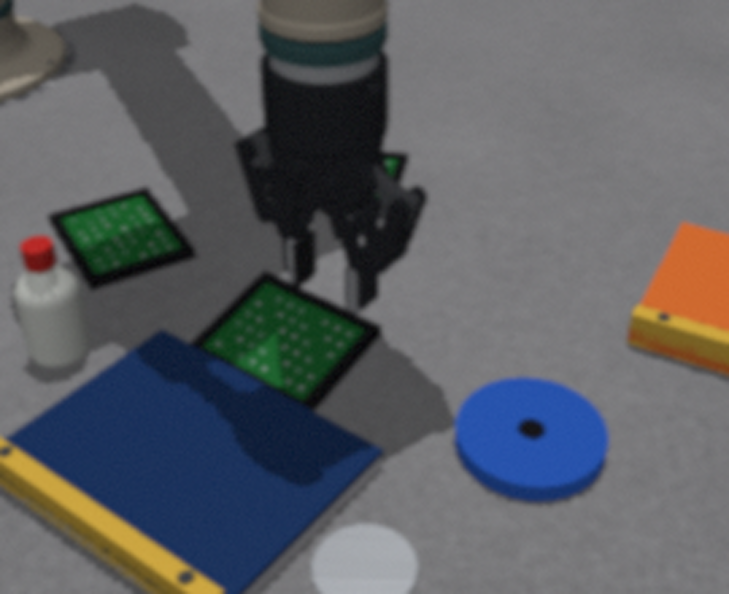

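The crop shows the trailing edge rising with both fingers pressed on it. I'll continue the arc.

Request:
step_arm(targets=[[[-4, 0, 0.7], 0], [[-7.8, 0, 1.7], 0], [[-11.6, 0, 2.8], 0], [[-15.3, 0, 4.2], 0], [[-18.9, 0, 5.8], 0], [[-22.4, 0, 7.6], 0], [[-22.4, 0, 7.6], 0]])

```text
clock: 10.7
position: [0.5498, 0.0686, 0.0411]
ee_rot: [0.568, 0.421, 0.568, -0.421]
contact_force: [-2.5, 4.6, 2.3]
width: 0.0427
```

```bash
python3 - <<'E'
from h import *
show()
p=manip.get_image("scene")
im=cv2.resize(p["image"][110:330,130:400],None,fx=2.7,fy=2.7,interpolation=cv2.INTER_CUBIC);cv2.imwrite("pics/crop5.png",im[:,:,::-1])
E
```

```text
t 10.7 fixpos [-80.5 -20.1  41.1] F fix [-5.11, -1.1, 2.28] w 0.0427
toolaxes in fix x,y,z: [[-0.0, 0.0, -1.0], [0.0, 1.0, 0.0], [1.0, -0.0, -0.0]]
```

View pics/crop5.png

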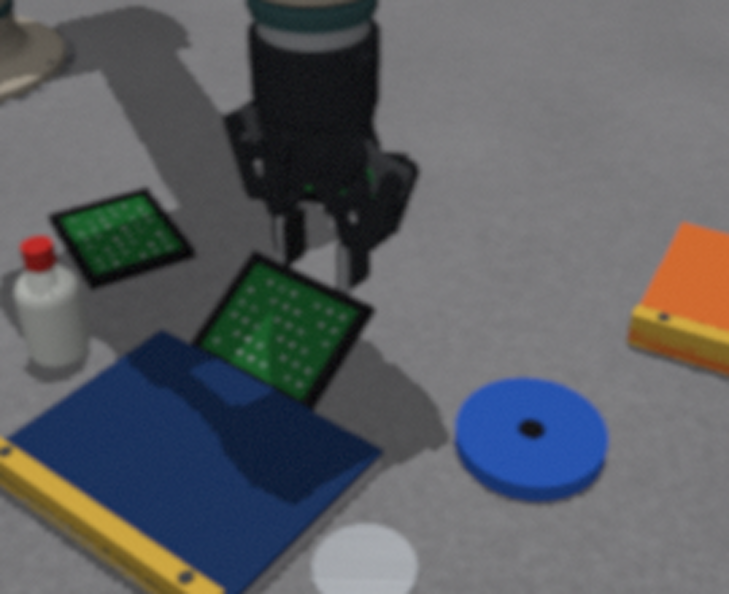

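Request:
step_arm(targets=[[[-3.3, 0, 1.9], 0], [[-6.6, 0, 4], 0], [[-9.7, 0, 6.4], 0], [[-12.7, 0, 8.9], 0], [[-15.5, 0, 11.5], 0], [[-18.1, 0, 14.3], 0], [[-18.1, 0, 14.3], 0]])

```text
clock: 11.45
position: [0.5542, 0.0544, 0.059]
ee_rot: [0.569, 0.421, 0.568, -0.421]
contact_force: [-2.3, 3.1, 2.9]
width: 0.0425
```

```bash
python3 - <<'E'
from h import *
show()
p=manip.get_image("scene")
im=cv2.resize(p["image"][110:330,130:400],None,fx=2.7,fy=2.7,interpolation=cv2.INTER_CUBIC);cv2.imwrite("pics/crop6.png",im[:,:,::-1])
E
```

```text
t 11.45 fixpos [-65.6 -20.   59. ] F fix [-3.63, -1.34, 2.88] w 0.0425
toolaxes in fix x,y,z: [[0.0, 0.0, -1.0], [0.0, 1.0, 0.0], [1.0, -0.0, 0.0]]
```

View pics/crop6.png

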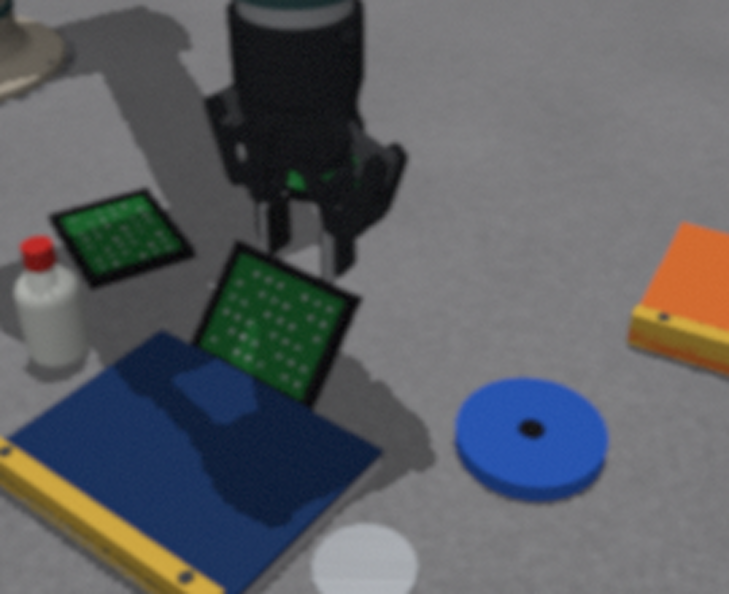

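Request:
step_arm(targets=[[[-2.4, 0, 3], 0], [[-4.7, 0, 6.1], 0], [[-6.8, 0, 9.4], 0], [[-8.6, 0, 12.7], 0], [[-10.3, 0, 16.2], 0], [[-11.8, 0, 19.8], 0], [[-11.8, 0, 19.8], 0]])

```text
clock: 12.2
position: [0.5602, 0.0356, 0.0716]
ee_rot: [0.569, 0.421, 0.568, -0.42]
contact_force: [-2.4, 3.0, 8.9]
width: 0.0426
```

```bash
python3 - <<'E'
from h import *
show()
p=manip.get_image("scene")
im=cv2.resize(p["image"][110:330,130:400],None,fx=2.7,fy=2.7,interpolation=cv2.INTER_CUBIC);cv2.imwrite("pics/crop7.png",im[:,:,::-1])
E
```

```text
t 12.2 fixpos [-45.9 -19.7  71.6] F fix [-3.56, -1.46, 8.86] w 0.0426
toolaxes in fix x,y,z: [[0.0, 0.001, -1.0], [0.0, 1.0, 0.001], [1.0, -0.0, 0.0]]
```

View pics/crop7.png

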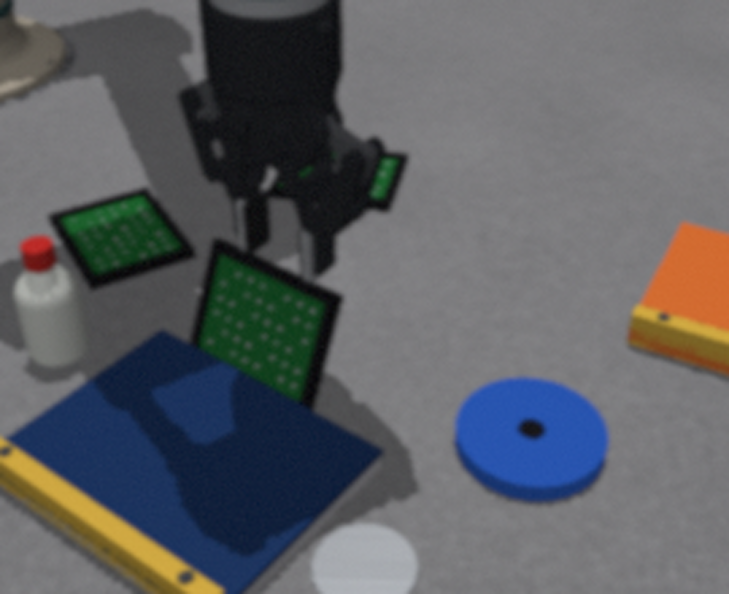

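Request:
step_arm(targets=[[[-1.9, 0, 3.7], 0], [[-3, 0, 7.5], 0], [[-4, 0, 11.3], 0], [[-4.8, 0, 15.3], 0], [[-5.4, 0, 19.2], 0], [[-5.4, 0, 19.2], 0]])

```text
clock: 12.85
position: [0.5664, 0.0161, 0.0772]
ee_rot: [0.57, 0.42, 0.567, -0.421]
contact_force: [-2.4, 0.4, 9.3]
width: 0.0427
```

```bash
python3 - <<'E'
from h import *
show()
p=manip.get_image("scene")
im=cv2.resize(p["image"][110:330,130:400],None,fx=2.7,fy=2.7,interpolation=cv2.INTER_CUBIC);cv2.imwrite("pics/crop8.png",im[:,:,::-1])
E
```

```text
t 12.85 fixpos [-25.4 -19.6  77.2] F fix [-1.12, -2.14, 9.29] w 0.0427
toolaxes in fix x,y,z: [[0.003, 0.001, -1.0], [-0.0, 1.0, 0.001], [1.0, 0.0, 0.003]]
```

View pics/crop8.png

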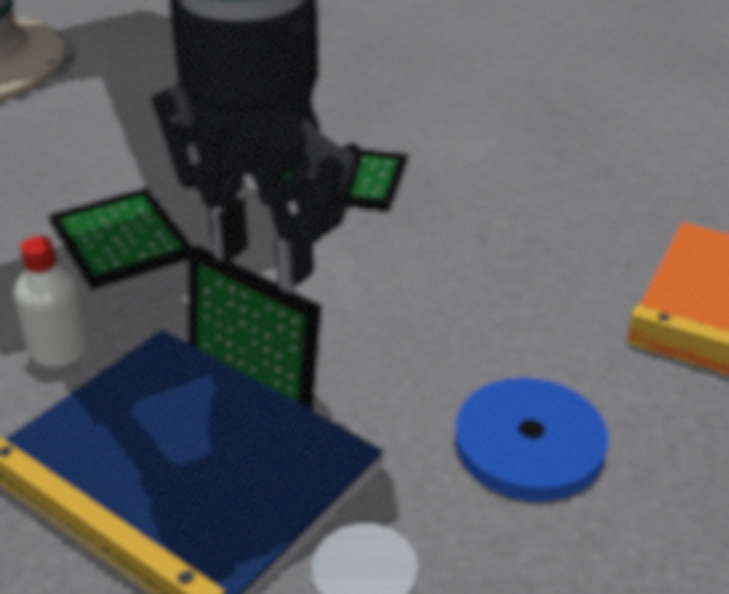

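The crop shows the board almost upright at about 81°. I'll keep pressing lightly and carry it past upright.

Request:
step_arm(targets=[[[-0.3, 0, 4], 0], [[-0.5, 0, 8], 0], [[-0.6, 0, 12], 0], [[-0.6, 0, 12], 0]])

```text
clock: 13.3
position: [0.57, 0.0042, 0.078]
ee_rot: [0.57, 0.42, 0.567, -0.421]
contact_force: [-2.0, 0.5, 10.7]
width: 0.0424
```

```bash
python3 - <<'E'
from h import *
show()
p=manip.get_image("scene")
im=cv2.resize(p["image"][110:330,130:400],None,fx=2.7,fy=2.7,interpolation=cv2.INTER_CUBIC);cv2.imwrite("pics/crop9.png",im[:,:,::-1])
E
```

```text
t 13.3 fixpos [-13.  -19.6  78. ] F fix [-1.08, -1.79, 10.67] w 0.0424
toolaxes in fix x,y,z: [[0.003, 0.002, -1.0], [-0.0, 1.0, 0.002], [1.0, 0.0, 0.003]]
```

View pics/crop9.png

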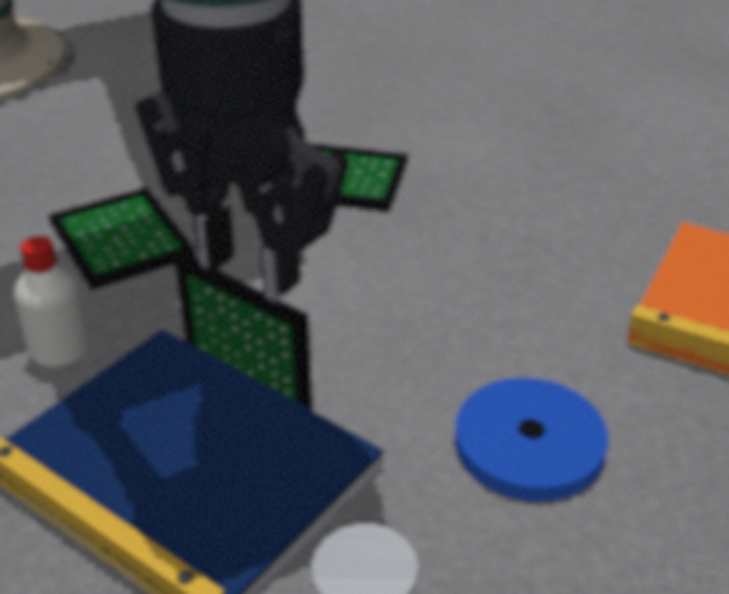

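Request:
step_arm(targets=[[[-0.3, 0, 4], 0], [[-0.5, 0, 8], 0], [[-0.7, 0, 12], 0], [[-0.7, 0, 16], 0], [[-0.7, 0, 20], 0], [[-0.5, 0, 24], 0], [[-0.5, 0, 24], 0]])

```text
clock: 14.05
position: [0.5758, -0.0174, 0.0763]
ee_rot: [0.568, 0.42, 0.569, -0.421]
contact_force: [-1.2, -0.1, 0.4]
width: 0.0427
```

```bash
python3 - <<'E'
from h import *
show()
p=manip.get_image("scene")
im=cv2.resize(p["image"][110:330,130:400],None,fx=2.7,fy=2.7,interpolation=cv2.INTER_CUBIC);cv2.imwrite("pics/crop10.png",im[:,:,::-1])
E
```

```text
t 14.05 fixpos [  9.4 -20.3  76.3] F fix [-0.3, -1.2, 0.36] w 0.0427
toolaxes in fix x,y,z: [[-0.0, -0.001, -1.0], [0.0, 1.0, -0.001], [1.0, -0.0, -0.0]]
```

View pics/crop10.png

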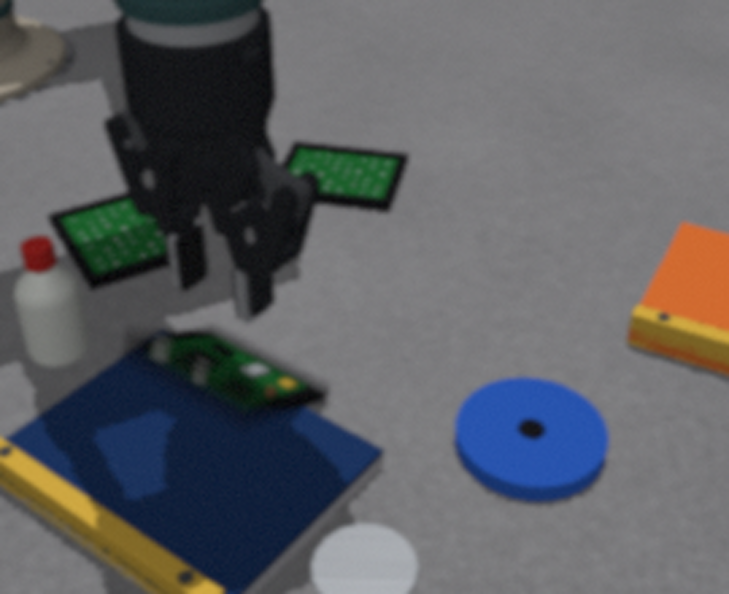

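The crop catches the board falling onto the pad, component side visible. I'll move the tool back and look.

Request:
step_arm(targets=[[[-10, 0, -5], 0], [[-10, 0, -25], 0], [[-10, 0, -50], 0], [[-10, 0, -70], 0], [[-10, 0, -75], 0], [[-10, 0, -75], 0]])

```text
clock: 14.7
position: [0.5539, 0.0557, 0.0874]
ee_rot: [0.569, 0.42, 0.569, -0.42]
contact_force: [0.5, -0.2, -1.1]
width: 0.0431
```

```bash
cat > look.py <<'E'
from h import *
import sys
tag=sys.argv[1]; show()
for n in ["top","scene"]:
    p=manip.get_image(n); im=p["image"]
    y0,x0,h,w=(110,250,170,190) if n=="top" else (150,90,220,270)
    c=cv2.resize(im[y0:y0+h,x0:x0+w],None,fx=2.7,fy=2.7,interpolation=cv2.INTER_CUBIC);cv2.imwrite(f"pics/{n}{tag}.png",c[:,:,::-1])
    for d in manip.regions_of(p,"board"):
        m=d["region"].astype(np.uint8); C=max(cv2.findContours(m,0,cv2.CHAIN_APPROX_NONE)[0],key=len)[:,0]
        P=np.array([fix(toplane(p,u,.022))/1000 for u in C]); r,b=rect(P)
        if abs(r[0][0]-60)<90 and abs(r[0][1])<90: print(n,round(d["confidence"],2),[np.round(x,1) for x in r])
    hsv=cv2.cvtColor(im,cv2.COLOR_RGB2HSV)
    m=cv2.morphologyEx(cv2.inRange(hsv,(18,120,50),(32,255,255)),cv2.MORPH_CLOSE,np.ones((5,5)))
    for C in cv2.findContours(m,0,cv2.CHAIN_APPROX_NONE)[0]:
        P=np.array([fix(toplane(p,u,.026))/1000 for u in C[:,0]]); r,b=rect(P)
        if cv2.contourArea(C)>150 and abs(r[0][1])<90: print(n,"yellow",[np.round(x,1) for x in r],b.round(0).tolist())
E
python3 look.py 11
```

```text
t 14.7 fixpos [-67.  -19.9  87.4] F fix [0.35, 0.37, -1.11] w 0.0431
toolaxes in fix x,y,z: [[0.0, 0.001, -1.0], [-0.002, 1.0, 0.001], [1.0, 0.002, 0.0]]
top 0.75 [array([ 14.6, -38.4]), array([64.6, 81.3]), np.float64(89.5)]
top yellow [array([135.3, -41.7]), array([ 15.2, 101.2]), np.float64(0.1)] [[128.0, 9.0], [128.0, -92.0], [143.0, -92.0], [143.0, 9.0]]
scene 0.75 [array([ 15.5, -16.1]), array([108.2,  85.3]), np.float64(89.4)]
scene yellow [array([140.1,   5.1]), array([ 21.8, 187.7]), np.float64(0.2)] [[129.0, 99.0], [130.0, -89.0], [151.0, -89.0], [151.0, 99.0]]
```

View pics/top11.png

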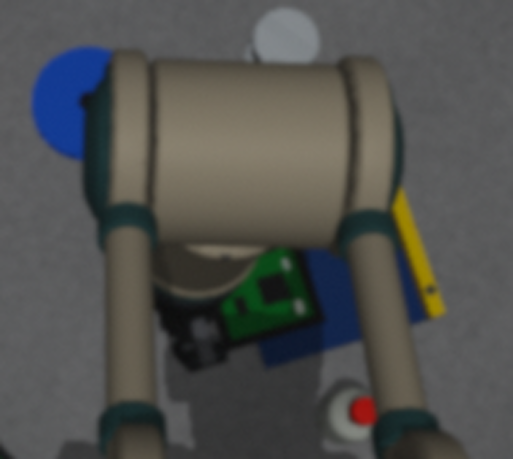

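View pics/scene11.png

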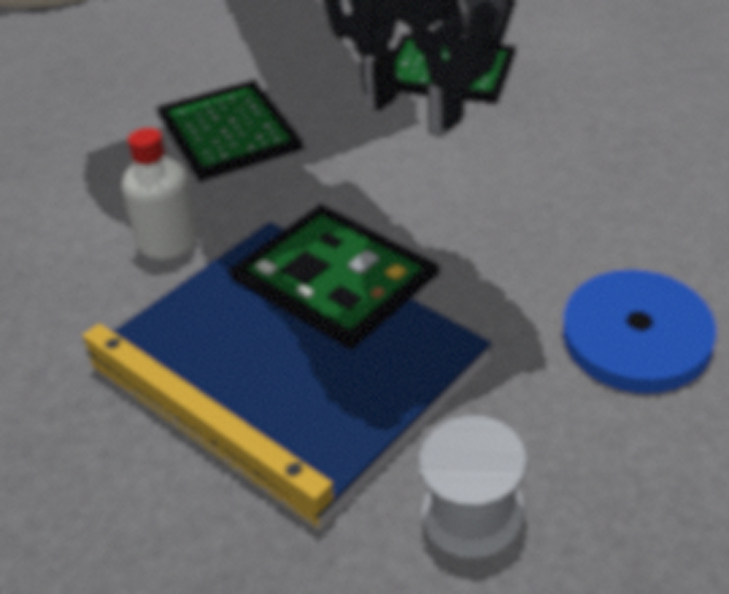

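The scene view shows the board lying flat on the pad, component side up. Its centre is at about x ≈ 18 mm, with one edge overhanging the step. I'll lower to tip height ≈17 mm and push it along the pad.

Request:
step_arm(targets=[[[30, 0, 0], 0], [[60, 0, 0], 0], [[72, 0, 0], 0], [[72, 0, 0], 0], [[72, 0, 5], 0], [[72, 0, 15], 0], [[72, 0, 23], 0], [[72, 0, 28], 0], [[72, 0, 31], 0], [[72, 0, 34], 0], [[72, 0, 38], 0], [[72, 0, 43], 0], [[72, 0, 48], 0], [[72, 0, 53], 0], [[72, 0, 58], 0], [[72, 0, 58], 0]])

```text
clock: 16.5
position: [0.5714, -0.0013, 0.0149]
ee_rot: [0.569, 0.421, 0.568, -0.421]
contact_force: [0.8, 0.3, 0.3]
width: 0.0429
```

```bash
python3 look.py 12
```

```text
t 16.5 fixpos [ -7.3 -19.8  14.9] F fix [-0.03, 0.89, 0.35] w 0.0429
toolaxes in fix x,y,z: [[0.0, 0.0, -1.0], [0.001, 1.0, 0.0], [1.0, -0.001, 0.0]]
top 0.56 [array([ 60. , -56.6]), array([73.1, 43.2]), np.float64(27.4)]
scene yellow [array([140. ,   5.1]), array([ 22.1, 187.7]), np.float64(0.2)] [[129.0, 99.0], [129.0, -89.0], [151.0, -89.0], [151.0, 99.0]]
```

View pics/scene12.png

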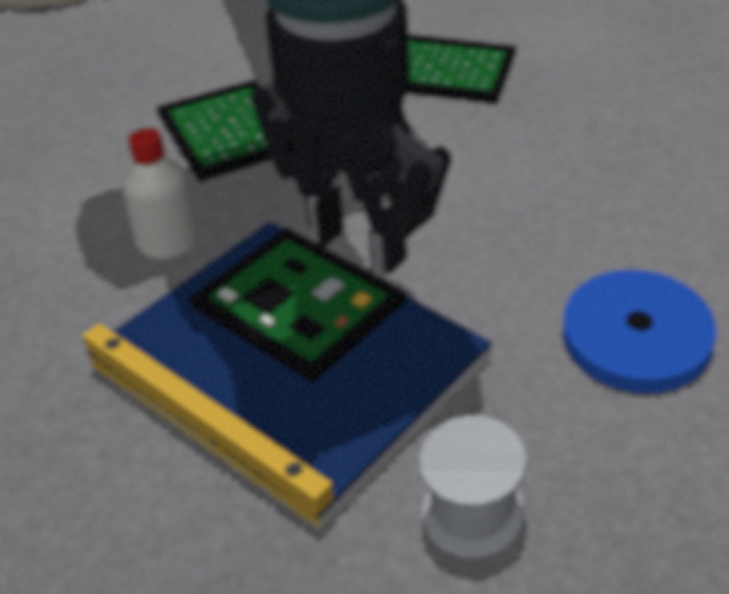

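It is sliding squarely, with about 46 mm to go.

Request:
step_arm(targets=[[[0, 0, 4], 0], [[0, 0, 8], 0], [[0, 0, 12], 0], [[0, 0, 16], 0], [[0, 0, 20], 0], [[0, 0, 24], 0], [[0, 0, 28], 0], [[0, 0, 32], 0], [[0, 0, 36], 0], [[0, 0, 39], 0], [[0, 0, 41], 0], [[0, 0, 43], 0], [[0, 0, 43], 0]])

```text
clock: 18.0
position: [0.5837, -0.0419, 0.0149]
ee_rot: [0.569, 0.421, 0.568, -0.421]
contact_force: [-0.0, 0.4, -0.1]
width: 0.0428
```

Request:
step_arm(targets=[[[0, 0, 1], 0], [[0, 0, 2], 0], [[0, 0, 3], 0], [[0, 0, 3], 0]])

```text
clock: 18.4
position: [0.5845, -0.0446, 0.0149]
ee_rot: [0.568, 0.421, 0.568, -0.421]
contact_force: [-0.2, -0.5, 0.1]
width: 0.0426
```

```bash
python3 look.py 13
```

```text
t 18.4 fixpos [ 37.9 -19.9  14.9] F fix [0.41, -0.3, 0.09] w 0.0426
toolaxes in fix x,y,z: [[0.0, 0.0, -1.0], [-0.0, 1.0, 0.0], [1.0, 0.0, 0.0]]
top 0.56 [array([111.2, -55.3]), array([45.9, 36.7]), np.float64(19.4)]
top yellow [array([135.5, -57. ]), array([68.9, 15.3]), np.float64(89.0)] [[127.0, -91.0], [143.0, -92.0], [144.0, -23.0], [129.0, -22.0]]
scene 0.78 [array([ 88.4, -17.2]), array([106.8,  79.9]), np.float64(89.9)]
scene yellow [array([139.1,   5.1]), array([ 23.9, 187.7]), np.float64(0.2)] [[127.0, 99.0], [127.0, -89.0], [151.0, -89.0], [151.0, 99.0]]
```

View pics/scene13.png

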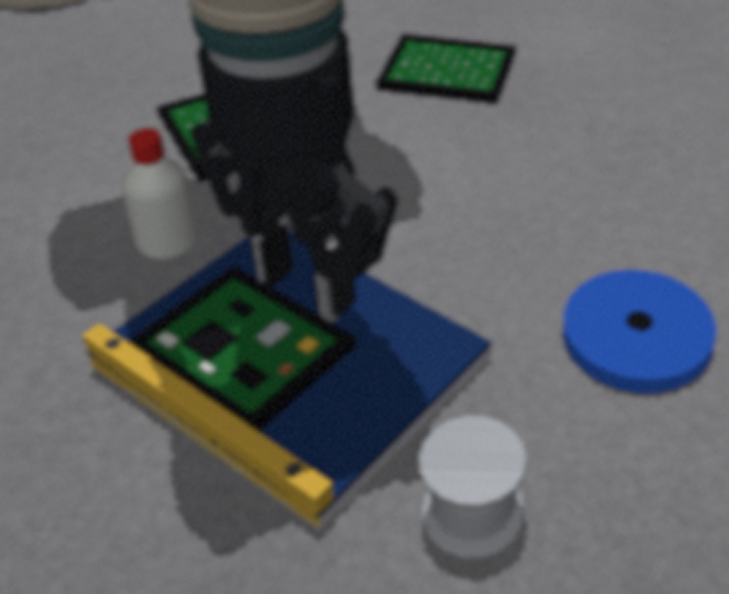

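Nearly touching. I'll creep forward until the force shows contact with the stop.

Request:
step_arm(targets=[[[0, 0, 1], 0], [[0, 0, 1], 0], [[0, 0, 1], 0]])

```text
clock: 18.9
position: [0.5847, -0.0455, 0.0149]
ee_rot: [0.568, 0.421, 0.568, -0.421]
contact_force: [-0.5, 0.4, 0.2]
width: 0.0424
```

Request:
step_arm(targets=[[[0, 0, 1], 0], [[0, 0, 1], 0], [[0, 0, 1], 0]])

```text
clock: 19.2
position: [0.5848, -0.0456, 0.0149]
ee_rot: [0.568, 0.421, 0.569, -0.42]
contact_force: [-0.6, 4.1, 0.5]
width: 0.0428
```

Request:
step_arm(targets=[[[0, 0, 1], 0], [[0, 0, 1], 0], [[0, 0, 1], 0]])

```text
clock: 19.5
position: [0.5848, -0.0457, 0.0149]
ee_rot: [0.567, 0.421, 0.569, -0.42]
contact_force: [-0.5, 6.8, 1.4]
width: 0.0424
```

The board stopped at tool x = 38.9 mm (39.0 predicted) and is pressed against the stop with 7 N. I'll retreat straight back and up.

Request:
step_arm(targets=[[[0, 0, -2], 0], [[0, 0, -8], 0], [[0, 0, -25], 0], [[-20, 0, -50], 0], [[-60, 0, -80], 0], [[-100, 0, -120], 0], [[-130, 0, -170], 0], [[-130, 0, -220], 0], [[-130, 0, -270], 0], [[-130, 0, -310], 0], [[-130, 0, -310], 0], [[-130, 0, -310], 0]])

```text
clock: 20.7
position: [0.4934, 0.2505, 0.1448]
ee_rot: [0.569, 0.419, 0.569, -0.42]
contact_force: [0.7, -1.1, -0.2]
width: 0.0426
```

```bash
python3 look.py 14; python3 - <<'E'
from h import *
p=manip.get_image("scene")
for t in ["reel","flask","spool"]: print(t,[(np.round(d["xyz"],3).tolist(),round(d["confidence"],2)) for d in manip.search_frame(p,t)])
E
```

```text
t 20.7 fixpos [-270.9  -20.8  144.8] F fix [1.3, 0.33, -0.2] w 0.0426
toolaxes in fix x,y,z: [[0.001, -0.0, -1.0], [-0.004, 1.0, -0.0], [1.0, 0.004, 0.001]]
top 0.74 [array([ 90.1, -20.2]), array([ 84.8, 103.8]), np.float64(0.2)]
top yellow [array([135.4,  -1.9]), array([180.8,  15.1]), np.float64(89.9)] [[128.0, -92.0], [143.0, -92.0], [143.0, 89.0], [128.0, 89.0]]
scene 0.76 [array([ 88.7, -16.6]), array([ 80.7, 109. ]), np.float64(1.0)]
scene yellow [array([139.1,   5.1]), array([ 23.9, 187.7]), np.float64(0.2)] [[127.0, 99.0], [127.0, -89.0], [151.0, -89.0], [151.0, 99.0]]
reel [([0.718, 0.098, 0.014], 0.72)]
flask [([0.482, -0.092, 0.042], 0.87)]
spool [([0.763, -0.048, 0.045], 0.81)]
```

View pics/top14.png

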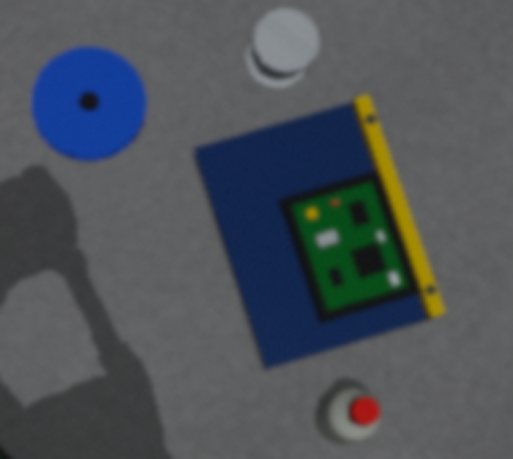

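View pics/scene14.png

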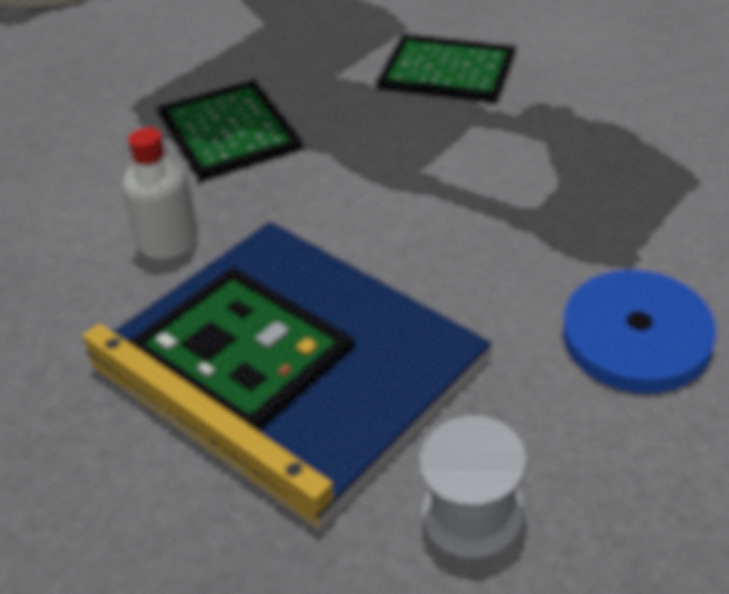

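Both views show the board flat, component side up, and flush with the yellow stop. It is square within about 1° and sits at y ≈ −19 mm. The bystanders haven't moved and the tool is clear, so I'm handing in.

```bash
python3 -c "
from rig import manip
print(manip.sign_off())"
```

```text
the job is handed in; nothing more can be done
None
```

I pushed the farthest board against the step of the blue fixture and raised its trailing edge by fingertip friction until it tipped past upright and fell onto the pad, component side up. I then pushed it along the pad to the yellow stop with about 7 N and handed it in at about 21 s of the 58 s.

**Position:** the board stopped with the tool at 38.9 mm, against 39.0 mm predicted for flush contact. In the last pictures it lies flat and flush with the stop. Its angle to the fixture measures 0.2° in the top view and 1.0° in the scene view, and its centre is about 17 to 20 mm off the centre line (limit 42 mm).

**Bystanders:** the reel, bottle and spool read within 4 mm of their starting positions, which is about the detector's own error. The tool was clear of everything.

**Disagreements:** the two cameras disagreed by up to about 3 mm on absolute position, within the calibration error. The flushness claim therefore rests mainly on the contact force and the tool position. No check failed, and hand-in gave no verdict.

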